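# Park the sealing heads in order of size

### The arm

A 6-joint arm with a two-finger parallel gripper is mounted at the origin on the work surface. World frame = base frame: x ahead of the robot, y to its left, z up, the work surface at z = 0. Lengths are in m, angles in degrees, forces in N, time in s.
With the tool pointing down it reaches from about 0.4 to 0.825 m from the base axis. Payload 7 kg.
Tool frame: the origin (TCP) lies on the centre line of the jaws, within the pads' length; the fingertips stand 19 mm ahead of it and the grasp point (between the pads) is the TCP (r.tip_extent is the distance from the TCP to the fingertips, in m); z points along the fingers, y is the line along which they close (so a half turn about z gives the same grasp; the last joint's range is limited). The gripper opens to 88 mm and grips with 3 to 60 N. Pads are 19 mm wide; open, the fingers measure 130 mm over their backs; the gripper's body (78 mm by 193 mm) begins 47 mm behind the grasp point.
Start: joints at [16.507, 20.546, 0.682, 0, -70.136, -16.507], TCP at [0.675, -0, 0.246] pointing down, gripper open.
Joint ranges: [-176.03, 176.03], [-82.01, 121.73], [-58.28, 71.71], [-173.87, 95.51], [-174.79, -0.11], [-173.66, 173.66]. Speed limits (degrees/s): [136.94, 136.94, 172.46, 180, 180, 180].

### API

Orientations are given as [roll, pitch, yaw] about the fixed x, y, z axes, in that order (R = Rz(yaw) Ry(pitch) Rx(roll)).
In Python, from plant import r gives the robot as it stands. The module is installed in compiled form; this text tells all that it offers.
- The arm moves only by the tool jog_arm, never from a script. Its argument "deltas" is a list that holds one entry, the list of rows, each a list of 5 numbers: the opening, from -1 (shut) to 1 (fully open), then the shift along the world's x, y, z in cm, then the turn about the world's z in rad. In form: [[[claw, dx, dy, dz, turn], ...]]. A call has 1 to 8 rows; each row shifts and turns the commanded pose from where the row before left it; what a row does not reach is not made up. A row lasts 1/8 s, in which the tool goes at most 62.5 mm and 10.7 degrees, less where a joint would pass 70% of its speed; a pose out of reach is approached as far as the arm can. A call with a gripper value outside its range is refused whole. The fingers move at their own pace and stop on an object; "force" is the grip in N (left out, the last holds). Time passes only in rows, so rows that do not move let the fingers close. It gives the time, the measured TCP pose, the force, the opening and the grip force at its end, in the units of the state.
- r.get_state(): the state, without advancing time (a new reading comes with each control period).
- r.capture(name): name is "scene" or "side" or "wrist"; returns the picture (400x640x3 uint8, blue, green, red); there is no depth.
- r.camera_info(name): a dict with "fx", "fy", "cx", "cy" (pixels), "view" (4x4, takes a point from world to camera coordinates). Camera axes: x right, y up, looking along -z (the intrinsics and any distortion apply to the point x, -y, -z); pixel columns grow to the right and rows downward; lengths in m; the calibration is good to about 2 mm. A picture is of the moment at which its call begins: read the wrist's pose just before it. camera_info takes no time and is no camera call; for the wrist camera it gives the pose at the moment of the call.
- r.close_job(): hands the job in; it is judged then, once.
The state is a dict: "time_s": time; "joints": joint angles; "qd": joint speeds; "joint_torque": joint torques, N m; "tcp_pos": TCP position; "eef_rot": TCP orientation; "contact_force": force on the tool from outside, world axes, zero at the start; "moment": the same for the moment, N m; "gripper_width": finger opening in m; "gripper_force": force on a finger pad.
Only numpy, scipy, OpenCV 4.12 (cv2) and the standard library are available. Lean on these libraries where they do the work, as an engineer would, in place of code of your own. Each camera call takes 0.05 s, during which the arm holds its last target. There are 200 camera calls.

### The job

Put the four brass sealing heads away on the bar, one standing upright in the middle of each white pad, in order of size: the largest on the pad next to the tall grey stop, then smaller and smaller, with the smallest on the pad farthest from the stop. Do not tip any head over on the way.

Things in the scene. Friction and masses are not known exactly. Their poses are not given: they have to be found in the camera images.
- head_xl: The largest of four loose sealing heads: a brass disc foot 59 mm in diameter, 16 mm thick, with an upright black stem on its centre, 18 mm in diameter, from 16 to 52 mm above the underside. All have the same stem and height, only the foot differs (59, 48, 37, 26 mm); 0.1 to 0.5 kg. Stands upright on the bench at the start. Origin: centre of the underside; z up; yaw means nothing.
- head_l: The second largest of four loose sealing heads: a brass disc foot 48 mm in diameter, 16 mm thick, with an upright black stem on its centre, 18 mm in diameter, from 16 to 52 mm above the underside. All have the same stem and height, only the foot differs (59, 48, 37, 26 mm); 0.1 to 0.5 kg. Stands upright on the bench at the start. Origin: centre of the underside; z up; yaw means nothing.
- head_m: The second smallest of four loose sealing heads: a brass disc foot 37 mm in diameter, 16 mm thick, with an upright black stem on its centre, 18 mm in diameter, from 16 to 52 mm above the underside. All have the same stem and height, only the foot differs (59, 48, 37, 26 mm); 0.1 to 0.5 kg. Stands upright on the bench at the start. Origin: centre of the underside; z up; yaw means nothing.
- head_s: The smallest of four loose sealing heads: a brass disc foot 26 mm in diameter, 16 mm thick, with an upright black stem on its centre, 18 mm in diameter, from 16 to 52 mm above the underside. All have the same stem and height, only the foot differs (59, 48, 37, 26 mm); 0.1 to 0.5 kg. Stands upright on the bench at the start. Origin: centre of the underside; z up; yaw means nothing.
- pad1: One of four identical fixed pads: a flat white disc, 64 mm across, 4 mm thick, black dot at its centre, in a straight row on a fixed dark steel bar 74 mm wide, 410 long, 20 high. Origin: centre of its underside, on the bar's top (20 mm above the bench); heads stand 4 mm higher. Neighbours are 70 to 90 mm apart; names say nothing of the order in the row. x across the bar, y along it.
- pad2: One of four identical fixed pads: a flat white disc, 64 mm across, 4 mm thick, black dot at its centre, in a straight row on a fixed dark steel bar 74 mm wide, 410 long, 20 high. Origin: centre of its underside, on the bar's top (20 mm above the bench); heads stand 4 mm higher. Neighbours are 70 to 90 mm apart; names say nothing of the order in the row. x across the bar, y along it.
- pad3: One of four identical fixed pads: a flat white disc, 64 mm across, 4 mm thick, black dot at its centre, in a straight row on a fixed dark steel bar 74 mm wide, 410 long, 20 high. Origin: centre of its underside, on the bar's top (20 mm above the bench); heads stand 4 mm higher. Neighbours are 70 to 90 mm apart; names say nothing of the order in the row. x across the bar, y along it.
- pad4: One of four identical fixed pads: a flat white disc, 64 mm across, 4 mm thick, black dot at its centre, in a straight row on a fixed dark steel bar 74 mm wide, 410 long, 20 high. Origin: centre of its underside, on the bar's top (20 mm above the bench); heads stand 4 mm higher. Neighbours are 70 to 90 mm apart; names say nothing of the order in the row. x across the bar, y along it.
- stop: The tall stop: a grey aluminium block fixed on one end of the bar (either end), in line with the pads, 60 mm across the bar, 16 along it, 45 high, with a 6 mm stud on top; the bar's other end has only a 6 mm high grey strip. The nearest pad's centre is 60 to 70 mm away. Origin: centre of its underside, on the bar's top (20 mm above the bench); x across the bar, y along it.
Mind the look-alikes: they are no part of the job. Leave any red look-alike of the head_m alone.

How it is judged:
By the outcome, as a careful person would: the job done as asked, in the order asked, and still so for the second after the job is handed in, with the robot touching nothing.
It also fails if it takes over 91 s, if anything falls off the work surface, if the arm or the gripper's body presses on something with over 40 N, if the wrist force passes 120 N, or if a joint passes its speed limit or range.

## Working session

There is one attempt and no reset: what is moved stays moved. The work goes in short steps, Python scripts to look and compute and a tool call to move; the robot and the scene stay as the last step left them, time stands still between calls to the robot, and variables do not carry over. Pictures are saved under pics/ and viewed, at most 14 in all, crops included, and the job is handed in when it is done.

Besides the shell and the picture viewer there is one more tool, called after "Request:" by a JSON object that holds its "fn" and its "kwargs". jog_arm: Moves the arm, as the interface text tells. Its arguments: {"type":"object","properties":{"deltas":{"type":"array"},"force":{"type":"number"}},"required":["deltas"]}

```bash
mkdir -p pics
cat > h.py <<'E'
import numpy as np, cv2
from plant import r
def ray(info,u,v):
    d=np.array([(u-info["cx"])/info["fx"],-(v-info["cy"])/info["fy"],-1.]); V=np.array(info["view"]); R=V[:3,:3]
    return -R.T@V[:3,3], R.T@d
def at(info,u,v,z):
    o,d=ray(info,u,v); return o+d*(z-o[2])/d[2]
def proj(info,p):
    V=np.array(info["view"]); c=V[:3,:3]@p+V[:3,3]
    return info["cx"]+info["fx"]*c[0]/-c[2], info["cy"]-info["fy"]*c[1]/-c[2]
E
python3 - <<'E'
from h import *
for n in("scene","side"):
    i=r.camera_info(n); print({k:(np.round(v,4).tolist() if k=="view" else v) for k,v in i.items()})
    cv2.imwrite(f"pics/{n}0.png",r.capture(n))
print(r.get_state())
E
```

```text
{'fx': 479.99613881469855, 'fy': 479.99613881469855, 'cx': 321.8266209843907, 'cy': 201.56416031650807, 'view': [[-0.6472, 0.7623, -0.0042, 0.3382], [-0.4471, -0.3751, 0.812, 0.2064], [0.6175, 0.5274, 0.5836, -1.4872], [0.0, 0.0, 0.0, 1.0]]}
{'fx': 403.5840705757777, 'fy': 403.5840705757777, 'cx': 319.99986140249973, 'cy': 205.79751218675767, 'view': [[0.9982, -0.0588, -0.0152, -0.5685], [0.0516, 0.6879, 0.724, -0.079], [-0.032, -0.7234, 0.6896, -0.8171], [0.0, 0.0, 0.0, 1.0]]}
{'time_s': 0.1, 'joints': array([ 1.65069149e+01,  2.05844274e+01,  6.39736381e-01, -1.66428081e-02,
       -7.01358064e+01, -1.65070623e+01]), 'qd': array([-0.05228396, -0.14574455,  0.16257029,  0.15604033,  0.02079089,
        0.03124997]), 'joint_torque': array([-1.42273191e-03, -5.84165347e+01,  2.93752134e+01,  7.01551259e+00,
        1.01412315e-02, -6.66964229e-05]), 'tcp_pos': array([ 6.74597279e-01, -2.90639225e-05,  2.44757993e-01]), 'eef_rot': array([ 1.79918374e+02, -7.87241922e-03, -9.00058079e+01]), 'contact_force': array([-1.01261107, -0.00587024,  0.43775586]), 'moment': array([-0.01029833, -0.02862004,  0.04338526]), 'gripper_force': 0.0, 'gripper_width': 0.08788906792905102}
```

View pics/scene0.png

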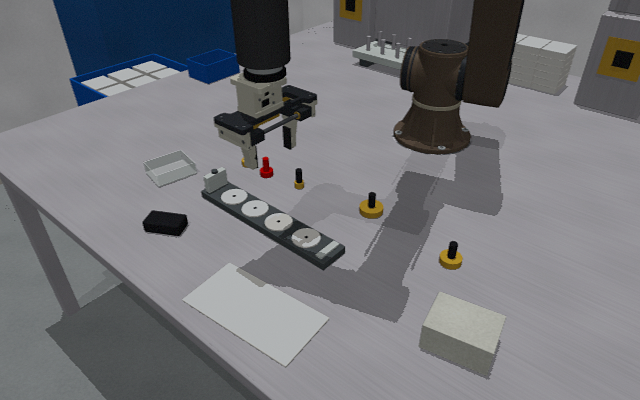

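View pics/side0.png

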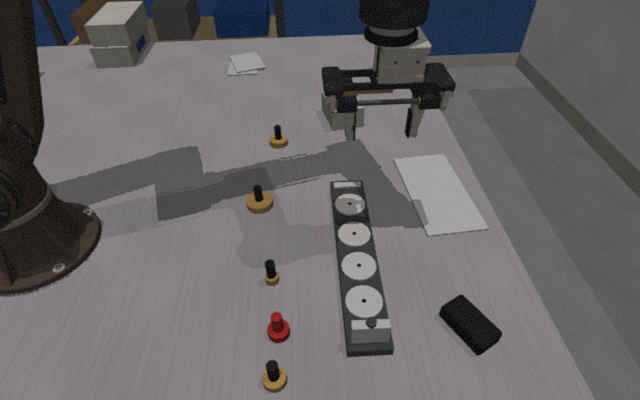

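The side view shows four brass heads: (278,140), (259,202), (271,279) and (274,379). The red look-alike is at (278,330). The pads are at (349,204), (354,234), (359,265) and (364,301), and the stop is at (370,328), the near end. I'll take an enlarged crop to read the centres and diameters.

Run:
```python
from h import *
s=cv2.imread("pics/side0.png")
cv2.imwrite("pics/c1.png",cv2.resize(s[120:400,230:400],None,fx=2,fy=2,interpolation=cv2.INTER_CUBIC))
cv2.imwrite("pics/c1.png",cv2.resize(np.hstack([s[115:265,235:400],s[250:400,235:400]]),None,fx=2.4,fy=2.4,interpolation=cv2.INTER_CUBIC))
i=r.camera_info("side")
hsv=cv2.cvtColor(s,cv2.COLOR_BGR2HSV)
m=cv2.inRange(hsv,(12,110,70),(30,255,255)); m[:, :230]=0;m[:,300:]=0
n,l,st,c=cv2.connectedComponentsWithStats(m)
for k in range(1,n):
    if st[k,4]<30: continue
    x,y,w,h,a=st[k]; ys,xs=np.where(l==k)
    # widest row extent ~ foot; width via side silhouette
    p=at(i,x+(w-1)/2,y+h/2,0.010); D=np.linalg.norm(np.array(p)-(ray(i,0,0)[0]))
    zc=-(np.array(i["view"])[2,:3]@p+np.array(i["view"])[2,3])
    print(st[k],p.round(4),"diam mm",round(w*zc/i["fx"]*1000,1))
w=cv2.inRange(hsv,(0,0,150),(180,40,255)); w[:, :325]=0;w[:,392:]=0;w[:185]=0;w[320:]=0
n,l,st,c=cv2.connectedComponentsWithStats(w)
for k in range(1,n):
    if 200<st[k,4]<3000: print(st[k],c[k].round(1),at(i,*c[k],.024).round(4))
for u,v in [(278,129),(258,189),(270,264),(272,366),(277,317)]: print("stem top",u,v,at(i,u,v,.052).round(4))
```

```text
[270 134  17  14 160] [0.4784 0.3142 0.01  ] diam mm 44.3
[247 191  25  22 367] [0.4406 0.0834 0.01  ] diam mm 54.8
[265 273  13  13  90] [ 0.473  -0.1261  0.01  ] diam mm 23.6
[262 366  24  26 332] [ 0.482 -0.308  0.01 ] diam mm 35.9
[339 223  31  22 524] [353.9 233.8] [ 0.6344 -0.038   0.024 ]
[342 252  34  27 681] [358.5 265.4] [ 0.6336 -0.116   0.024 ]
[346 286  36  31 867] [363.6 301. ] [ 0.6324 -0.1918  0.024 ]
stem top 278 129 [0.4822 0.3055 0.052 ]
stem top 258 189 [0.4438 0.0784 0.052 ]
stem top 270 264 [ 0.4753 -0.1237  0.052 ]
stem top 272 366 [ 0.4838 -0.3076  0.052 ]
stem top 277 317 [ 0.4895 -0.2294  0.052 ]
```

View pics/c1.png

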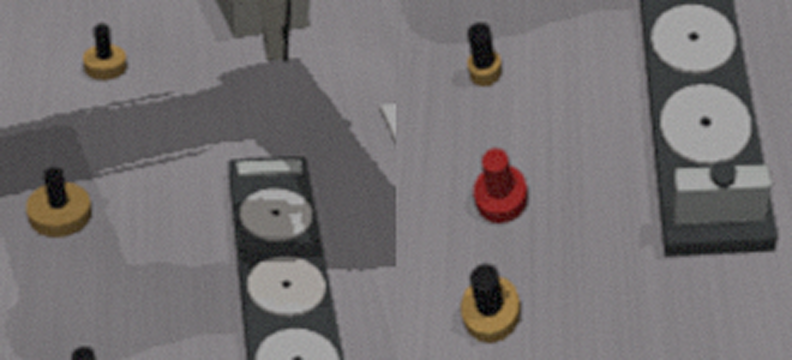

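Run:
```python
from h import *
i=r.camera_info("wrist"); print({k:(np.round(v,4).tolist() if k=="view" else v) for k,v in i.items()})
cv2.imwrite("pics/w0.png",r.capture("wrist"))
s=r.camera_info("side")
for p in [(349.6,203.3),(354.2,233.3),(358.75,265),(364.2,300.4)]:
    q=at(s,*p,.024); print(q.round(4), np.round(proj(i,q),1), np.round(proj(r.camera_info("scene"),q),1))
```

```text
{'fx': 354.97830001956817, 'fy': 354.97830001956817, 'cx': 318.75451011398405, 'cy': 200.85019320468712, 'view': [[-1.0, 0.0, 0.0019, 0.6746], [-0.0005, -0.9593, -0.2823, 0.0362], [0.0018, -0.2823, 0.9593, -0.3903], [0.0, 0.0, 0.0, 1.0]]}
[0.6358 0.0496 0.024 ] [355.  218.1] [305.6 236.6]
[ 0.6352 -0.0367  0.024 ] [358.1 136.6] [277.8 220.9]
[ 0.6341 -0.1152  0.024 ] [361.9  52.2] [254.5 207.6]
[ 0.6336 -0.1906  0.024 ] [365.4 -40.1] [233.6 195.8]
```

View pics/w0.png

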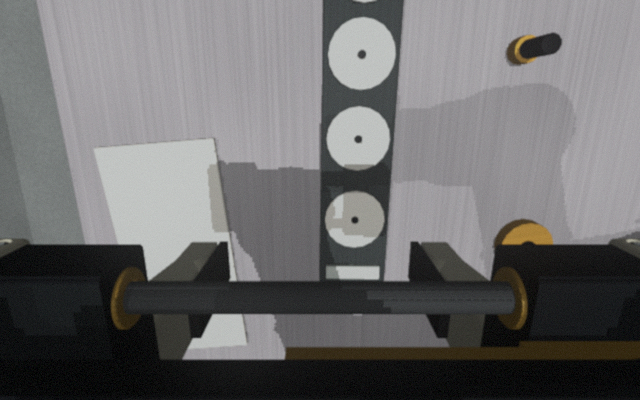

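The wrist view shows pad dots at (355,219), (358,139) and (361,54), about 2 mm from the side-camera estimate. The S head is at upper right (540,45) and XL is at (527,240).

Candidates in the side view:
- **XL:** (259,202)
- **L:** (278,140)
- **M:** (274,379). The red one at (278,330) is excluded as a look-alike.
- **S:** (271,279)

The close crop confirmed these choices. I'll hover over S first.

Request:
{"fn": "jog_arm", "kwargs": {"deltas": [[[1,-5,-3,0,0],[1,-5,-3,0,0],[1,-5,-3,0,0],[1,-5,-3.4,0,0],[1,0,0,0,0],[1,0,0,0,0]]], "force": 25}}

```text
time_s: 0.9
tcp_pos: [0.4751, -0.1242, 0.246]
eef_rot: [-179.9, 0.0, -90.0]
contact_force: [-0.0, -0.0, -0.3]
gripper_width: 0.088
gripper_force: 0.0
```

```bash
cat > look.py <<'E'
import sys
from h import *
st=r.get_state(); i=r.camera_info("wrist"); im=r.capture("wrist"); n=sys.argv[1]
np.save(f"pics/{n}.npy",np.array(i["view"])); cv2.imwrite(f"pics/{n}.png",im)
print(st["time_s"],st["tcp_pos"].round(4),st["eef_rot"].round(2))
hsv=cv2.cvtColor(im,cv2.COLOR_BGR2HSV)
m=cv2.inRange(hsv,(12,110,60),(30,255,255)); m[245:]=0
b=cv2.inRange(im,(0,0,0),(60,60,60))
for nm,mm in(("brass",m),):
  nn,l,s,c=cv2.connectedComponentsWithStats(mm)
  for k in range(1,nn):
    if s[k,4]>60: print(nm,s[k],at(i,s[k,0]+(s[k,2]-1)/2,s[k,1]+(s[k,3]-1)/2,.010).round(4))
E
python3 look.py s1
```

```text
0.9 [ 0.4751 -0.1242  0.246 ] [-1.7994e+02  1.0000e-02 -9.0030e+01]
brass [310 163  23  18 175] [ 0.4734 -0.1221  0.01  ]
```

View pics/s1.png

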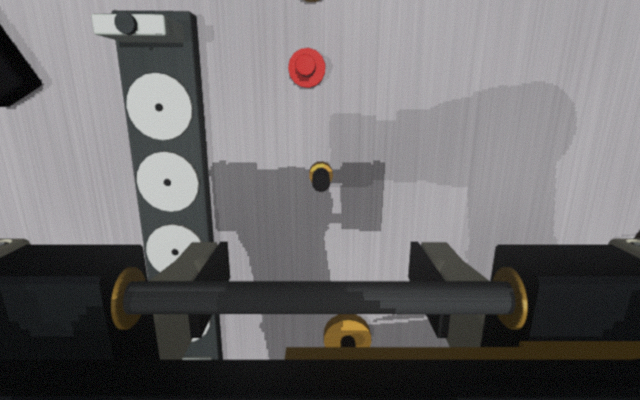

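The view shows S at (320,172) directly below, red at (307,68), and pad dots at (158.5,107), (167,182) and (175.5,252). The stop is at (128,22).

Run:
```python
from h import *
i=r.camera_info("wrist"); im=cv2.imread("pics/s1.png")
i["view"]=np.load("pics/s1.npy")
for p in [(158.5,107),(167,182),(175.5,252)]: print("pad",at(i,*p,.024).round(4))
j=dict(i); j["view"]=[[-1.0,0,.0019,.6746],[-.0005,-.9593,-.2823,.0362],[.0018,-.2823,.9593,-.3903]]
for p in [(355,219.5),(358,139),(361.5,54)]: print("pad w0",at(j,*p,.024).round(4))
g=im[150:205,290:350].max(2); b=(g<50).astype(np.uint8); n,l,s,c=cv2.connectedComponentsWithStats(b)
print(s[:4]+[290,150,0,0,0])
for P in [(.473,-.122),(.475,-.124)]:
  for z,R in((0,.013),(.016,.013),(.052,.009)):
    q=np.array([proj(i,np.array([P[0]+R*np.cos(a),P[1]+R*np.sin(a),z])) for a in np.linspace(0,6.28,60)]); print(P,z,q.min(0).round(1),q.max(0).round(1))
cv2.imwrite("pics/s1c.png",cv2.resize(im[150:205,280:360],None,fx=8,fy=8,interpolation=cv2.INTER_CUBIC))
```

```text
pad [ 0.6333 -0.1896  0.024 ]
pad [ 0.6341 -0.1139  0.024 ]
pad [ 0.6343 -0.0344  0.024 ]
pad w0 [0.6358 0.0512 0.024 ]
pad w0 [ 0.6352 -0.0344  0.024 ]
pad w0 [ 0.6344 -0.1137  0.024 ]
[[ 290  150   60   55 2998]
 [ 313  169   17   22  302]]
(0.473, -0.122) 0 [309.5 158. ] [333.1 181.3]
(0.473, -0.122) 0.016 [309.1 160.6] [333.7 184.7]
(0.473, -0.122) 0.052 [312.3 171.3] [331.  189.6]
(0.475, -0.124) 0 [307.7 156.2] [331.3 179.5]
(0.475, -0.124) 0.016 [307.2 158.7] [331.8 182.9]
(0.475, -0.124) 0.052 [310.2 169.2] [328.9 187.6]
```

View pics/s1c.png

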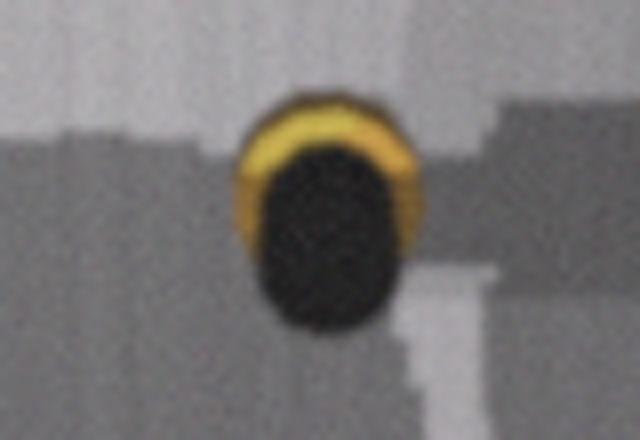

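Request:
{"fn": "jog_arm", "kwargs": {"deltas": [[[1,-0.2,0.35,-4,0],[1,0,0,-5,0],[1,0,0,-5,0],[1,0,0,-4,0],[1,0,0,-2.5,0],[1,0,0,0,0],[-1,0,0,0,0],[-1,0,0,0,0]]], "force": 25}}

```text
time_s: 1.95
tcp_pos: [0.474, -0.1203, 0.0417]
eef_rot: [-179.9, 0.0, -90.0]
contact_force: [-1.1, -1.2, -1.0]
gripper_width: 0.0734
gripper_force: 0.0
```

Request:
{"fn": "jog_arm", "kwargs": {"deltas": [[[-1,0,0,0,0],[-1,0,0,0,0],[-1,0,0,0,0],[-1,0,0,0,0]]]}}

```text
time_s: 2.45
tcp_pos: [0.473, -0.1205, 0.0406]
eef_rot: [-180.0, 0.0, -90.0]
contact_force: [-0.9, -0.0, 0.3]
gripper_width: 0.0334
gripper_force: 0.0
```

Request:
{"fn": "jog_arm", "kwargs": {"deltas": [[[-1,0,0,0,0],[-1,0,0,0,0],[-1,0,0,0,0],[-1,0,0,0,0],[-1,0,0,1,0],[-1,0,0,3,0],[-1,0,0,4,0],[-1,0,0,4,0]]]}}

```text
time_s: 3.45
tcp_pos: [0.4726, -0.1206, 0.1623]
eef_rot: [180.0, -0.0, -90.0]
contact_force: [0.3, 0.9, -1.6]
gripper_width: 0.0175
gripper_force: 25.0
```

Request:
{"fn": "jog_arm", "kwargs": {"deltas": [[[-1,2,2,0,0],[-1,3.5,3.6,0,0],[-1,3.5,3.7,0,0],[-1,3.5,3.7,0,0],[-1,2.5,2.7,0,0],[-1,1.3,1.5,0,0],[-1,0,0,0,0],[-1,0,0,0,0]]]}}

```text
time_s: 4.45
tcp_pos: [0.6352, 0.051, 0.1602]
eef_rot: [179.9, -0.0, -90.0]
contact_force: [-1.2, -0.8, -2.0]
gripper_width: 0.0176
gripper_force: 25.0
```

Request:
{"fn": "jog_arm", "kwargs": {"deltas": [[[-1,0,0,-3,0],[-1,0,0,-3,0],[-1,0,0,-2,0],[-1,0,0,-1,0],[-1,0,0,0,0],[-1,0,0,0,0]]]}}

```text
time_s: 5.2
tcp_pos: [0.6365, 0.0514, 0.0717]
eef_rot: [-179.9, 0.0, -90.0]
contact_force: [0.5, -0.0, -1.3]
gripper_width: 0.0172
gripper_force: 25.0
```

Request:
{"fn": "jog_arm", "kwargs": {"deltas": [[[-1,0,0,-0.6,0],[-1,0,0,0,0],[-1,0,0,0,0],[-0.2,0,0,0,0],[-0.2,0,0,0,0],[-0.2,0,0,0,0],[-0.2,0,0,3,0],[1,0,0,5,0]]]}}

```text
time_s: 6.2
tcp_pos: [0.6348, 0.0511, 0.1436]
eef_rot: [179.8, -0.1, -90.0]
contact_force: [1.2, 0.3, 0.4]
gripper_width: 0.0404
gripper_force: 0.0
```

Request:
{"fn": "jog_arm", "kwargs": {"deltas": [[[1,-1,0,5,0],[1,-4,0.5,5,0],[1,-5,0.9,0,0],[1,-5,0.8,0,0],[1,-4.4,0.7,0,0],[1,0,0,0,0],[1,0,0,0,0]]]}}

```text
time_s: 7.08
tcp_pos: [0.4435, 0.0806, 0.2438]
eef_rot: [-179.9, 0.0, -90.0]
contact_force: [0.6, -0.1, -0.5]
gripper_width: 0.0879
gripper_force: 0.0
```

```bash
python3 look.py x1;python3 - <<'E'
import cv2
im=cv2.imread("pics/x1.png"); cv2.imwrite("pics/x1c.png",cv2.resize(im[60:260,100:420],None,fx=2.5,fy=2.5,interpolation=cv2.INTER_CUBIC))
E
```

```text
7.075 [0.4435 0.0806 0.2438] [-1.7992e+02  4.0000e-02 -8.9960e+01]
brass [109 134  31  26 357] [0.6482 0.0559 0.01  ]
brass [ 295  149   54   55 1988] [0.4413 0.0873 0.01  ]
```

View pics/x1c.png

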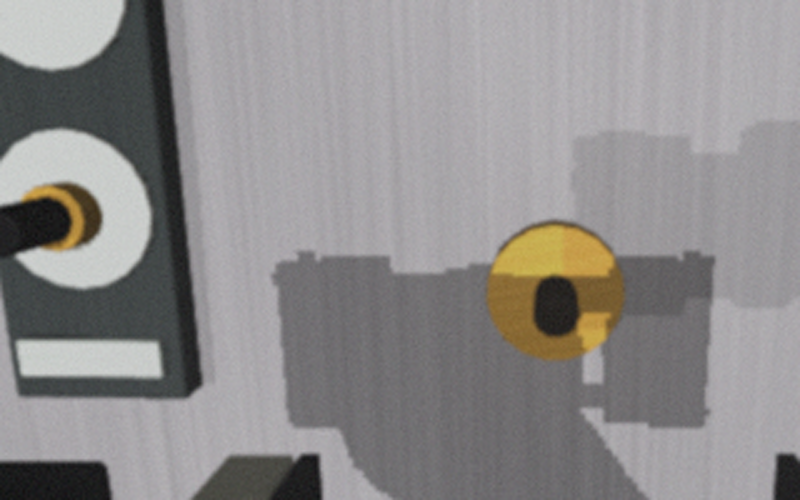

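S stands on its pad at crop (75,215). XL's foot spans crop columns 488–624 and rows 220–361. I'll fit the disc model to these bounds.

```bash
cat > fit.py <<'E'
from h import *
from scipy.optimize import least_squares
def fit(n,R,z0,L,T,Rr,B,x0):
    i=r.camera_info("wrist"); i["view"]=np.load(f"pics/{n}.npy")
    A=np.linspace(0,6.283,90)
    def f(P):
        q=np.array([proj(i,np.array([P[0]+R*np.cos(a),P[1]+R*np.sin(a),z])) for z in(z0,z0+.016) for a in A])
        return np.r_[q.min(0),q.max(0)]-[L,T,Rr,B]
    s=least_squares(f,x0); return s.x.round(4),s.fun.round(1)
E
python3 -c "
from fit import *
print(fit('x1',.0295,0,295.2,148,349.6,204.4,[.44,.08]))
# S on pad & pad itself
print(fit('x1',.032,.008,97.5,111,160.5,175.5,[.63,.05]))"
```

```text
(array([0.4403, 0.088 ]), array([-0.7, -0.2,  0.7,  0.2]))
(array([0.6383, 0.052 ]), array([-3.9,  0.1,  4.1,  0.1]))
```

```bash
python3 -c "
from fit import *
i=r.camera_info('wrist'); i['view']=np.load('pics/x1.npy')
A=np.linspace(0,6.283,60)
for P in((.4403,.088),(.4403,.083)):
  for z,R in((.016,.009),(.052,.009),(0,.0295),(.016,.0295)):
    q=np.array([proj(i,np.array([P[0]+R*np.cos(a),P[1]+R*np.sin(a),z])) for a in A]); print(P,z,q.min(0).round(1),q.max(0).round(1))
s=r.camera_info('side')
for z in(.016,.052): print(np.round(proj(s,np.array([.4403,.088,z])),1),np.round(proj(s,np.array([.4403,.083,z])),1))
q=np.array([proj(s,np.array([.4403+.0295*np.cos(a),.083+.0295*np.sin(a),z])) for z in (0,.016) for a in A]); print(q.min(0),q.max(0))
"
```

```text
(0.4403, 0.088) 0.016 [313.9 169.5] [330.9 186.2]
(0.4403, 0.088) 0.052 [313.4 177. ] [332.1 195.3]
(0.4403, 0.088) 0 [295.5 147.8] [349.1 200.4]
(0.4403, 0.088) 0.016 [294.5 150. ] [350.4 204.6]
(0.4403, 0.083) 0.016 [313.9 164.8] [331.  181.6]
(0.4403, 0.083) 0.052 [313.4 171.9] [332.2 190.2]
(0.4403, 0.083) 0 [295.4 143.2] [349.3 196.1]
(0.4403, 0.083) 0.016 [294.4 145.1] [350.5 200.2]
[258.6 198.6] [258.5 200.1]
[256.6 186.1] [256.5 187.7]
[244.88641753 191.14113803] [272.75838728 214.85221503]
```

Request:
{"fn": "jog_arm", "kwargs": {"deltas": [[[0,-0.2,0.7,-4,0],[0,0,0,-5,0],[0,0,0,-5,0],[0,0,0,-4,0],[0,0,0,-2.4,0],[0,0,0,0,0],[-1,0,0,0,0],[-1,0,0,0,0]]]}}

```text
time_s: 8.12
tcp_pos: [0.4415, 0.0874, 0.0394]
eef_rot: [-180.0, 0.0, -90.0]
contact_force: [-0.0, 0.1, -0.3]
gripper_width: 0.0291
gripper_force: 0.0
```

Request:
{"fn": "jog_arm", "kwargs": {"deltas": [[[-1,0,0,0,0],[-1,0,0,0,0],[-1,0,0,0,0],[-1,0,0,0,0],[-1,0,0,1,0],[-1,0,0,3,0],[-1,0,0,4,0],[-1,0,0,4,0]]]}}

```text
time_s: 9.12
tcp_pos: [0.4404, 0.0871, 0.1605]
eef_rot: [179.9, -0.0, -90.0]
contact_force: [1.2, 0.3, -3.4]
gripper_width: 0.0174
gripper_force: 25.0
```

Request:
{"fn": "jog_arm", "kwargs": {"deltas": [[[-1,2,-3,0,0],[-1,3,-4.3,0,0],[-1,3.5,-5,0,0],[-1,3.5,-5,0,0],[-1,3.3,-4.8,0,0],[-1,2.5,-3.5,0,0],[-1,1.5,-2.1,0,0],[-1,0,0,0,0]]]}}

```text
time_s: 10.12
tcp_pos: [0.634, -0.1912, 0.1581]
eef_rot: [179.9, 0.0, -90.1]
contact_force: [-0.1, 0.7, -3.6]
gripper_width: 0.0173
gripper_force: 25.0
```

Request:
{"fn": "jog_arm", "kwargs": {"deltas": [[[-1,0,0,0,0],[-1,0,0,-3,0],[-1,0,0,-3,0],[-1,0,0,-2,0],[-1,0,0,-1,0],[-1,0,0,-0.3,0],[-1,0,0,0,0],[-1,0,0,0,0]]]}}

```text
time_s: 11.12
tcp_pos: [0.6346, -0.1896, 0.0672]
eef_rot: [-179.9, -0.0, -90.0]
contact_force: [-0.2, 1.0, -3.5]
gripper_width: 0.0178
gripper_force: 25.0
```

Request:
{"fn": "jog_arm", "kwargs": {"deltas": [[[-1,0,0,-0.25,0],[-1,0,0,0,0],[-1,0,0,0,0],[-0.2,0,0,0,0],[-0.2,0,0,0,0],[-0.2,0,0,0,0],[-0.2,0,0,3,0],[1,0,0,5,0]]]}}

```text
time_s: 12.12
tcp_pos: [0.6329, -0.1896, 0.1428]
eef_rot: [179.8, 0.0, -90.0]
contact_force: [1.1, -0.0, 0.2]
gripper_width: 0.0406
gripper_force: 0.0
```

Request:
{"fn": "jog_arm", "kwargs": {"deltas": [[[1,-1,0,5,0],[1,-3,-2.3,5,0],[1,-4,-3.5,0,0],[1,-4,-3.5,0,0],[1,-3,-2.5,0,0],[1,0,0,0,0],[1,0,0,0,0]]]}}

```text
time_s: 13.0
tcp_pos: [0.4843, -0.3077, 0.2439]
eef_rot: [-180.0, -0.0, -90.0]
contact_force: [-0.1, -0.4, -0.1]
gripper_width: 0.0874
gripper_force: 0.0
```

```bash
python3 look.py m1;python3 - <<'E'
import cv2
im=cv2.imread("pics/m1.png"); cv2.imwrite("pics/m1c.png",cv2.resize(im[60:260,100:420],None,fx=2.5,fy=2.5,interpolation=cv2.INTER_CUBIC))
E
```

```text
13.0 [ 0.4843 -0.3077  0.2439] [-1.7995e+02 -1.0000e-02 -9.0030e+01]
brass [304 155  34  33 578] [ 0.483  -0.3067  0.01  ]
```

View pics/m1c.png

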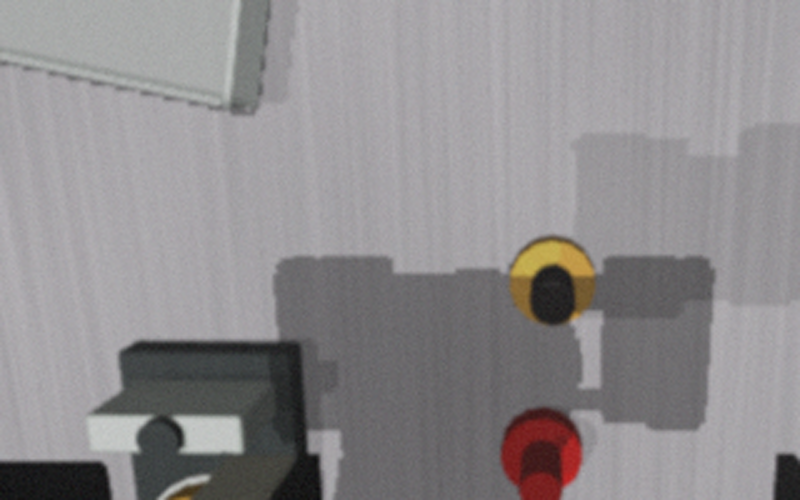

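The view shows M (brass) at crop (553,280), the red one at (541,450), and the stop at lower left with XL behind it.

```bash
python3 -c "
from fit import *
print(fit('m1',.0185,0,304,154.4,338.2,188.2,[.48,-.3]))"
```

```text
(array([ 0.4824, -0.3061]), array([-0.5, -1.5,  0.5,  1.6]))
```

Request:
{"fn": "jog_arm", "kwargs": {"deltas": [[[0,-0.1,0.25,-4,0],[0,0,0,-5,0],[0,0,0,-5,0],[0,0,0,-4,0],[0,0,0,-2.4,0],[0,0,0,0,0],[-1,0,0,0,0],[-1,0,0,0,0]]]}}

```text
time_s: 14.05
tcp_pos: [0.4843, -0.3052, 0.041]
eef_rot: [-179.9, -0.0, -90.0]
contact_force: [0.6, -0.2, -0.1]
gripper_width: 0.029
gripper_force: 0.0
```

Request:
{"fn": "jog_arm", "kwargs": {"deltas": [[[-1,0,0,0,0],[-1,0,0,0,0],[-1,0,0,0,0],[-1,0,0,0,0],[-1,0,0,1,0],[-1,0,0,3,0],[-1,0,0,4,0],[-1,0,0,4,0]]]}}

```text
time_s: 15.05
tcp_pos: [0.4827, -0.305, 0.1611]
eef_rot: [180.0, 0.0, -90.0]
contact_force: [1.2, 0.7, -0.9]
gripper_width: 0.0172
gripper_force: 25.0
```

Request:
{"fn": "jog_arm", "kwargs": {"deltas": [[[-1,1.6,3,0,0],[-1,2.4,4.3,0,0],[-1,2.8,4.9,0,0],[-1,2.8,4.9,0,0],[-1,2.6,4.6,0,0],[-1,2,3.5,0,0],[-1,1.05,1.9,0,0],[-1,0,0,0,0]]]}}

```text
time_s: 16.05
tcp_pos: [0.6359, -0.0331, 0.1594]
eef_rot: [180.0, -0.0, -89.9]
contact_force: [-0.5, -0.2, -2.7]
gripper_width: 0.0173
gripper_force: 25.0
```

Request:
{"fn": "jog_arm", "kwargs": {"deltas": [[[-1,0,0,0,0],[-1,0,0,-3,0],[-1,0,0,-3,0],[-1,0,0,-2,0],[-1,0,0,-1,0],[-1,0,0,-0.3,0],[-1,0,0,0,0],[-1,0,0,0,0]]]}}

```text
time_s: 17.05
tcp_pos: [0.6362, -0.034, 0.0675]
eef_rot: [-179.9, 0.0, -90.0]
contact_force: [0.3, -0.3, -1.5]
gripper_width: 0.0173
gripper_force: 25.0
```

Request:
{"fn": "jog_arm", "kwargs": {"deltas": [[[-1,0,0,-0.25,0],[-1,0,0,0,0],[-1,0,0,0,0],[-0.2,0,0,0,0],[-0.2,0,0,0,0],[-0.2,0,0,0,0],[-0.2,0,0,3,0],[1,0,0,5,0]]]}}

```text
time_s: 18.05
tcp_pos: [0.6343, -0.0343, 0.1429]
eef_rot: [179.7, -0.0, -90.0]
contact_force: [0.8, -0.2, -0.3]
gripper_width: 0.0406
gripper_force: 0.0
```

Request:
{"fn": "jog_arm", "kwargs": {"deltas": [[[1,0,1,5,0],[1,-1.6,3,5,0],[1,-2.6,5.4,0,0],[1,-2.6,5.4,0,0],[1,-2.6,5.4,0,0],[1,-2.6,5.4,0,0],[1,-2,5,0,0],[1,-1.6,4,0,0]]]}}

```text
time_s: 19.05
tcp_pos: [0.4785, 0.3138, 0.2443]
eef_rot: [-180.0, 0.0, -89.9]
contact_force: [2.3, -0.6, 0.2]
gripper_width: 0.0877
gripper_force: 0.0
```

Request:
{"fn": "jog_arm", "kwargs": {"deltas": [[[1,0,0,0,0],[1,0,0,0,0]]]}}

```text
time_s: 19.3
tcp_pos: [0.4795, 0.3118, 0.2439]
eef_rot: [180.0, -0.0, -90.0]
contact_force: [0.3, -0.1, -0.8]
gripper_width: 0.0875
gripper_force: 0.0
```

```bash
python3 look.py l1;python3 - <<'E'
import cv2
im=cv2.imread("pics/l1.png"); cv2.imwrite("pics/l1c.png",cv2.resize(im[60:260,100:420],None,fx=2.5,fy=2.5,interpolation=cv2.INTER_CUBIC))
E
```

```text
19.3 [0.4795 0.3118 0.2439] [ 1.7998e+02 -2.0000e-02 -8.9960e+01]
brass [ 297  157   45   45 1183] [0.4795 0.3215 0.01  ]
```

View pics/l1c.png

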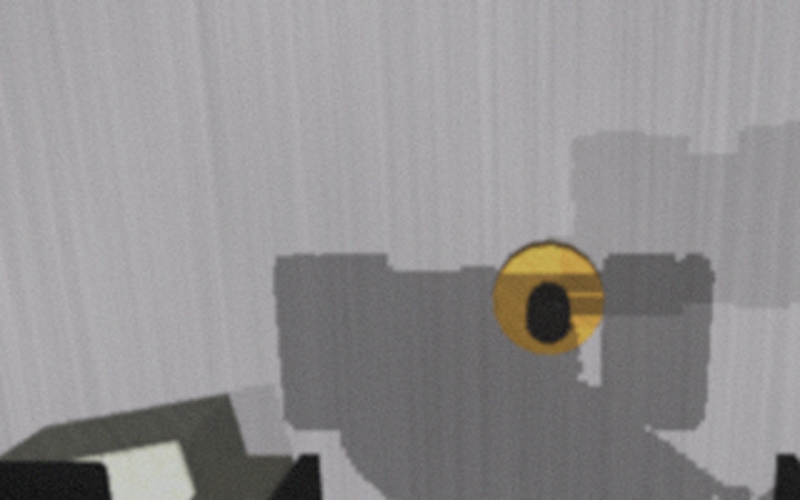

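L is at crop (549,298), with the foot spanning columns 493–604 and rows 240–355.

```bash
python3 -c "
from fit import *
print(fit('l1',.024,0,297.2,156.2,341.6,202,[.48,.32]))"
```

```text
(array([0.4791, 0.322 ]), array([-0.5, -0.4,  0.5,  0.5]))
```

Request:
{"fn": "jog_arm", "kwargs": {"deltas": [[[0,0,1,-4,0],[0,0,0,-5,0],[0,0,0,-5,0],[0,0,0,-4,0],[0,0,0,-2.4,0],[0,0,0,0,0],[-1,0,0,0,0],[-1,0,0,0,0]]]}}

```text
time_s: 20.35
tcp_pos: [0.4804, 0.3223, 0.0415]
eef_rot: [-179.9, 0.1, -90.0]
contact_force: [0.5, -0.2, -1.4]
gripper_width: 0.0294
gripper_force: 0.0
```

Request:
{"fn": "jog_arm", "kwargs": {"deltas": [[[-1,0,0,0,0],[-1,0,0,0,0],[-1,0,0,0,0],[-1,0,0,0,0],[-1,0,0,1,0],[-1,0,0,3,0],[-1,0,0,4,0],[-1,0,0,4,0]]]}}

```text
time_s: 21.35
tcp_pos: [0.4793, 0.3216, 0.1614]
eef_rot: [180.0, -0.0, -90.0]
contact_force: [0.5, -0.1, -3.1]
gripper_width: 0.0175
gripper_force: 25.0
```

Request:
{"fn": "jog_arm", "kwargs": {"deltas": [[[-1,1,-3,0,0],[-1,1.7,-4.8,0,0],[-1,1.9,-5.2,0,0],[-1,1.9,-5.2,0,0],[-1,1.9,-5.2,0,0],[-1,1.9,-5.2,0,0],[-1,1.7,-5,0,0],[-1,1.5,-4.5,0,0]]]}}

```text
time_s: 22.35
tcp_pos: [0.6147, -0.0609, 0.1603]
eef_rot: [180.0, 0.0, -90.0]
contact_force: [0.8, 1.0, -1.9]
gripper_width: 0.0176
gripper_force: 25.0
```

Request:
{"fn": "jog_arm", "kwargs": {"deltas": [[[-1,1.2,-3.5,0,0],[-1,0.8,-2,0,0],[-1,0,0,0,0],[-1,0,0,-3,0],[-1,0,0,-3,0],[-1,0,0,-2,0],[-1,0,0,-1,0],[-1,0,0,-0.3,0]]]}}

```text
time_s: 23.35
tcp_pos: [0.6346, -0.1134, 0.067]
eef_rot: [180.0, -0.0, -90.0]
contact_force: [0.2, -0.3, -2.2]
gripper_width: 0.0176
gripper_force: 25.0
```

Request:
{"fn": "jog_arm", "kwargs": {"deltas": [[[-1,0,0,0,0],[-1,0,0,0,0]]]}}

```text
time_s: 23.6
tcp_pos: [0.6352, -0.114, 0.068]
eef_rot: [-179.9, 0.0, -90.0]
contact_force: [0.1, 0.5, -2.4]
gripper_width: 0.0172
gripper_force: 25.0
```

Place and release it, lift, then shift to +y, leaving the pads in view of the wrist camera.

Request:
{"fn": "jog_arm", "kwargs": {"deltas": [[[-1,0,0,-0.25,0],[-1,0,0,0,0],[-1,0,0,0,0],[-0.2,0,0,0,0],[-0.2,0,0,0,0],[-0.2,0,0,0,0],[-0.2,0,0,3,0],[1,0,0,5,0]]]}}

```text
time_s: 24.6
tcp_pos: [0.6332, -0.1142, 0.1434]
eef_rot: [179.7, -0.0, -90.0]
contact_force: [1.2, 1.3, -0.5]
gripper_width: 0.0409
gripper_force: 0.0
```

Request:
{"fn": "jog_arm", "kwargs": {"deltas": [[[1,0,1,5,0],[1,0,3,5,0],[1,0,4,4,0],[1,0,4,2,0],[1,0,2,0,0],[1,0,0,0,0],[1,0,0,0,0]]]}}

```text
time_s: 25.48
tcp_pos: [0.6342, 0.0253, 0.3033]
eef_rot: [179.9, -0.0, -90.0]
contact_force: [0.6, -0.2, -0.2]
gripper_width: 0.0876
gripper_force: 0.0
```

```bash
python3 look.py f1;python3 - <<'E'
from h import *
im=cv2.imread("pics/f1.png"); s=r.capture("side")
a=cv2.resize(im[0:250,250:450],(480,600),interpolation=cv2.INTER_CUBIC); b=cv2.resize(s[170:360,310:410],(316,600),interpolation=cv2.INTER_CUBIC)
cv2.imwrite("pics/f1c.png",np.hstack([a,b]))
E
```

```text
25.475 [0.6342 0.0253 0.3033] [ 1.7988e+02 -4.0000e-02 -9.0010e+01]
brass [ 296    7   44   50 1385] [ 0.6353 -0.1196  0.01  ]
brass [301  95  32  33 592] [ 0.6366 -0.0338  0.01  ]
brass [307 177  20  17 143] [0.6367 0.0561 0.01  ]
```

View pics/f1c.png

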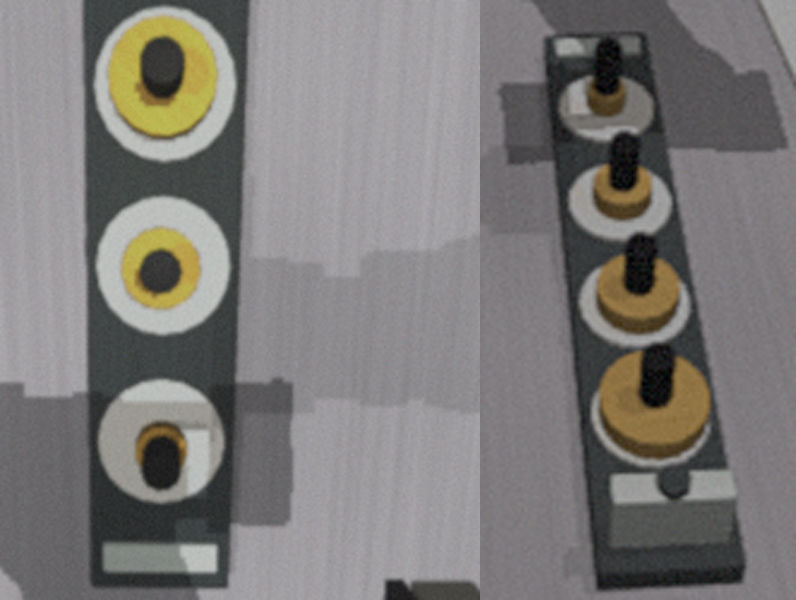

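```bash
python3 -c "
from h import *
from scipy.optimize import least_squares
i=r.camera_info('wrist'); i['view']=np.load('pics/f1.npy'); A=np.linspace(0,6.283,90)
def fit(R,zs,b,w=(1,1,1,1)):
    b=np.array(b)/2.4+[250,0,250,0]
    def f(P):
        q=np.array([proj(i,np.array([P[0]+R*np.cos(a),P[1]+R*np.sin(a),z])) for z in zs for a in A]); return (np.r_[q.min(0),q.max(0)]-b)*w
    s=least_squares(f,[.63,0]); return s.x.round(4),s.fun.round(1)
P=(.02,.024);H=(.024,.040)
print(fit(.024,H,(108,15,217,137)),fit(.032,P,(95,5,236,161)))
print(fit(.0185,H,(121,227,201,309)),fit(.032,P,(96,196,231,335)))
print(fit(.013,H,(137,420,187,0),(1,1,1,0)),fit(.032,P,(98,378,224,504)))"
```

```text
(array([ 0.6351, -0.1148]), array([-0.5, -0.7,  0.5,  0.8])) (array([ 0.6337, -0.1136]), array([-0.3,  0. ,  0.3,  0. ]))
(array([ 0.6358, -0.0339]), array([-0.2, -0.2,  0.2,  0.3])) (array([ 0.6347, -0.034 ]), array([ 0.1,  0.1, -0.1, -0.1]))
(array([0.6355, 0.0533]), array([-0.7,  0. ,  0.7,  0. ])) (array([0.636 , 0.0521]), array([-0.2,  0.3,  0.2, -0.3]))
```

```bash
python3 -c "
from h import *
from scipy.optimize import least_squares
i=r.camera_info('side'); A=np.linspace(0,6.283,90)
def fit(R,zs,b,w):
    b=(np.array(b)-[480,0,480,0])*np.array([100/316,190/600]*2)+[310,170,310,170]
    def f(P):
        q=np.array([proj(i,np.array([P[0]+R*np.cos(a),P[1]+R*np.sin(a),z])) for z in zs for a in A]); return (np.r_[q.min(0),q.max(0)]-b)*w
    s=least_squares(f,[.63,0]); return s.x.round(4),s.fun.round(1)
P=(.02,.024);H=(.024,.040)
w=(1,0,1,1)
print(fit(.0295,H,(599,0,711,457),w),fit(.032,P,(592,0,711,467),w))
print(fit(.024,H,(597,0,679,334),w),fit(.032,P,(580,0,690,348),w))"
```

```text
(array([ 0.6351, -0.1886]), array([-0.2,  0. ,  0.2, -0. ])) (array([ 0.6339, -0.1895]), array([-0.2,  0. ,  0.2, -0. ]))
(array([ 0.6357, -0.1154]), array([-0.5,  0. ,  0.5, -0. ])) (array([ 0.6347, -0.1141]), array([-0.2,  0. ,  0.2, -0. ]))
```

All four heads stand upright, in order and within about 1.5 mm of centre, and the robot is clear of them. I'm handing in.

```bash
python3 -c "
from plant import r
print(r.close_job())"
```

```text
the job is handed in; nothing more can be done
None
```

The job is handed in at about 26 s: all four brass heads stand upright within about 1.5 mm of their pad centres, largest next to the stop down to smallest at the far end, and the red look-alike was left alone.

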